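# Settle the card under the trimmer's pressure bar

### The arm

A 6-joint arm with a two-finger parallel gripper is mounted at the origin on the work surface. World frame = base frame: x ahead of the robot, y to its left, z up, the work surface at z = 0. Lengths are in mm, angles in rad, forces in N, time in s.
With the tool pointing down it reaches from about 350 to 875 mm from the base axis. Payload 4.2 kg.
Tool frame: the origin (TCP) lies between the finger pads, 19 mm behind the fingertips; this is the grasp point; z points along the fingers, y is the line along which they close (so a half turn about z gives the same grasp; the last joint's range is limited). The gripper opens to 85 mm and grips with 20 to 120 N. Pads are 22 mm wide; open, the fingers measure 114 mm over their backs; the gripper's body (76 mm by 85 mm) begins 54 mm behind the grasp point. The pads swing forward as they close: fully open they stand 13 mm farther back than shut.
Start: joints at [-0.879, 0.385, 0.008, 0, -1.194, -0.259], TCP at [262.146, -567.344, 250.012] pointing down, gripper open.
Joint ranges: [-3.14, 3.14], [-1.21, 2.06], [-1.07, 1.41], [-3.16, 2.05], [-2.99, -0.16], [-3.1, 3.1]. Speed limits (rad/s): [2.79, 2.79, 3.14, 3.14, 3.14, 3.14].

### API

Orientations are given as a unit quaternion [x, y, z, w].
In Python, from bench import monitor, get_image, camera_info, job_done gives the robot as it stands.
- The arm moves only by the tool send_rows, never from a script. Its argument "series" is a list of rows, each a list of 3 entries, a list of its own where there are three numbers: the shift along the tool's x, y, z in mm, then the turn, a rotation vector about the tool's x, y, z in rad, then the finger opening in mm, from 0 to 85.4. A call has 1 to 8 rows; each row shifts and turns the commanded pose from where the row before left it, along the tool's axes as they then stand; what a row does not reach is not made up. A row lasts 1/10 s, in which the tool goes at most 50 mm and 8.59 degrees, less where a joint would pass 70% of its speed; a pose out of reach is approached as far as the arm can. A call with a gripper value outside its range is refused whole. The fingers move at their own pace and stop on an object; the grip force is fixed at half the most. Time passes only in rows, so rows that do not move let the fingers close. It gives the time, the measured TCP pose, the force, the opening and the grip force at its end, in the units of the state.
- monitor.read_state(): the state, without advancing time (a new reading comes with each control period).
- get_image(name): name is "side" or "top"; returns the picture (384x512x3 uint8, red, green, blue); there is no depth.
- camera_info(name): a dict with "intrinsics" (3x3 intrinsics, pixels), "R" (3x3) and "t" (3): a world point X has camera coordinates R X + t. Camera axes: x right, y down, z forward; pixel columns grow to the right and rows downward; lengths in mm; the calibration is good to about 2 mm. A picture is of the moment at which its call begins. camera_info takes no time and is no camera call.
- job_done(): hands the job in; it is judged then, once.
The state is a dict: "clock": time; "joints": joint angles; "joint_vel": joint speeds; "joint_efforts": joint torques, N m; "position": TCP position; "ee_rot": TCP orientation; "contact_force": force on the tool from outside, world axes, zero at the start; "wrist_torque": the same for the moment, N m; "gripper_width": finger opening in mm; "grasp_force": force on a finger pad.
Only numpy, scipy, OpenCV 4.12 (cv2) and the standard library are available. Lean on these libraries where they do the work, as an engineer would, in place of code of your own. Each camera call takes 0.05 s, during which the arm holds its last target. There are 200 camera calls.

### The job

Settle the card in the board trimmer: with shut fingertips press the metal pressure bar lightly down at the dot beside the green tab, then run the fingertips along it over the whole row of dots to the dot beside the red tab, in one unbroken stroke without letting the bar spring back up and without bearing down hard. Only touch, grasp nothing, and leave the cutter head, spray can, glue bottle and wooden block where they are. Finish while holding: the program ends with the fingertips still pressing the bar lightly down at the red end.

Things in the scene. Friction and masses are not known exactly. Their poses are not given: they have to be found in the camera images.
- trimmer: Board trimmer fixed to the bench: grey bed 240 x 420 x 18 mm, long side along its y, a 3 mm white card fixed on it. Origin at the centre of its underside. At x = +80 mm a steel rail (top 56 mm above the bench) runs along y between black towers 50 x 26 mm at y = +-193 mm (top 62 mm). Black spring blocks (top 32 mm, studs to 36 mm) stand at the bar's ends, x = 0, y = +-165 mm.
- bar: Aluminium bar 30 (x) x 300 (y) x 6 mm, level on springs at the trimmer's centre, axes parallel to it; 7 flat black dots along its top at y = -120 to 120, 40 mm apart. Origin: centre of underside, 30 mm above the bench at rest (top at 36). Pressed anywhere it sinks level, 8 mm at most; starts at 1.2 N, then 0.8 N per mm (4.4 N at 4 mm); springs back. No sideways play.
- green_tab: Flat green tab 36 x 30 x 3 mm fixed on the bed beside one end dot of the bar, on the side away from the rail, marking the START; its underside is 18 mm above the bench. Origin at the centre of its underside. Green and red may be at either end.
- red_tab: Flat red tab, the same size, beside the dot at the other end, marking the FINISH.
- green_mark (a point): Centre of the dot beside the green tab, on the top face of the bar at rest (36 mm above the bench): start of the stroke. It stays there when the bar sinks.
- red_mark (a point): Centre of the dot beside the red tab, on the top face of the bar at rest (36 mm above the bench): end of the stroke, 240 mm from the green dot. The straight line between the two marks is the row of dots.
- cutter: Orange cutter head 50 x 50 mm on the guide rail, parked anywhere along it; its black top is 75 mm above the bench, origin at the centre of its underside (32 mm above the bench). It slides along the rail at a push of about 1 N; its near face is 40 mm from the bar's edge. To be left alone.
- can: Loose green spray can, 54 mm across, 150 mm tall, upright on the bench beyond one short end of the trimmer. Origin at the centre of its underside. To be left alone.
- glue: Loose white glue bottle, 44 mm across, 120 mm tall, upright on the bench beyond the other short end. Origin at the centre of its underside. To be left alone.
- block: Loose wooden offcut, 30 x 60 x 25 mm, lying on the card between the bar and the trimmer's side away from the rail. Origin at the centre of its underside. To be left alone.

How it is judged:
By the outcome, as a careful person would: the job done as asked, in the order asked, and still so for the second after the job is handed in, while the arm keeps its last pose, push and grip.
It also fails if it takes over 42 s, if anything falls off the work surface, if the arm or the gripper's body presses on something with over 40 N, if the wrist force passes 120 N, or if a joint passes its speed limit or range.

## Working session

There is one attempt and no reset: what is moved stays moved. The work goes in short steps, Python scripts to look and compute and a tool call to move; the robot and the scene stay as the last step left them, time stands still between calls to the robot, and variables do not carry over. Pictures are saved under pics/ and viewed, at most 10 in all, crops included, and the job is handed in when it is done.

Besides the shell and the picture viewer there is one more tool, called after "Request:" by a JSON object that holds its "fn" and its "kwargs", one argument or row to a line. send_rows: Moves the arm, as the interface text tells. Its arguments: {"type":"object","properties":{"series":{"type":"array"}},"required":["series"]}

```bash
mkdir -p pics; python3 - <<'E'
from bench import monitor, get_image, camera_info
import cv2,numpy as np
for n in("top","side"):
    cv2.imwrite(f"pics/{n}0.png",get_image(n)[:,:,::-1]); c=camera_info(n); print(n,np.round(c["intrinsics"],1).tolist(),np.round(c["R"],3).tolist(),np.round(c["t"],1))
s=monitor.read_state();print({k:np.round(v,3).tolist() for k,v in s.items()})
E
```

```text
top [[377.4, 0.0, 262.2], [0.0, 377.4, 188.8], [0.0, 0.0, 1.0]] [[0.019, -0.999, 0.034], [-0.986, -0.025, -0.164], [0.165, -0.031, -0.986]] [ 15.8 567.9 815.4]
side [[475.5, 0.0, 255.2], [0.0, 475.5, 189.0], [0.0, 0.0, 1.0]] [[-0.921, -0.39, -0.007], [-0.278, 0.669, -0.69], [0.274, -0.633, -0.724]] [ 534.7  171.9 1200. ]
{'clock': 0.1, 'joints': [-0.879, 0.385, 0.007, -0.0, -1.194, -0.259], 'joint_vel': [-0.001, -0.002, 0.004, -0.0, -0.001, -0.001], 'joint_efforts': [-0.001, -39.332, 18.893, 4.198, -0.003, 0.0], 'position': [261.944, -566.918, 249.026], 'ee_rot': [-0.215, 0.977, 0.001, -0.0], 'contact_force': [0.084, -0.037, -0.19], 'wrist_torque': [0.05, -0.011, 0.002], 'grasp_force': 0.0, 'gripper_width': 85.291}
```

View pics/top0.png

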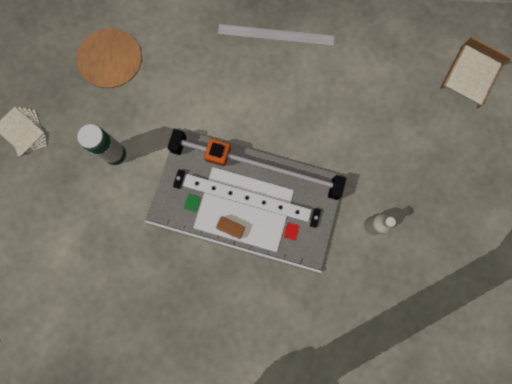

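View pics/side0.png

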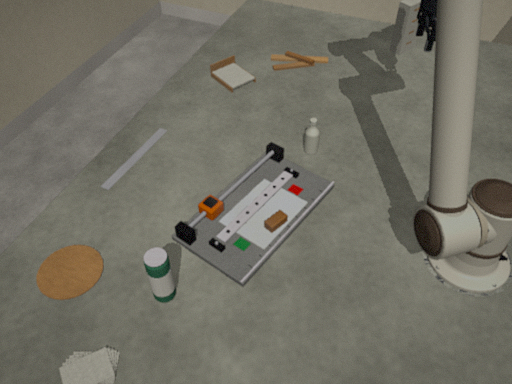

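The top view shows the bar running from about (185,182) at the green end to (312,214) at the red end. The cutter is at (217,151), the block at (231,227), the can at (105,145) and the glue at (384,224). Next I measure the dots and tabs in both views.

```bash
cat > h.py <<'E'
import cv2,numpy as np
from bench import camera_info
def ray(n,uv,z):
    c=camera_info(n);K,R,t=map(np.array,(c["intrinsics"],c["R"],c["t"]))
    o=-R.T@t; d=R.T@np.linalg.solve(K,[uv[0],uv[1],1]); return o+d*(z-o[2])/d[2]
def mask_c(m):
    n,l,s,c=cv2.connectedComponentsWithStats(m.astype(np.uint8)); i=1+np.argmax(s[1:,4]); return c[i],s[i,4]
E
python3 - <<'E'
from h import *
for n,roi in(("top",(170,170,325,225)),("side",(205,160,305,255))):
    im=cv2.imread(f"pics/{n}0.png"); b,g,r=[im[:,:,i].astype(int) for i in range(3)]
    for nm,m in(("green",(g>1.6*r)&(g>1.4*b)&(g>60)),("red",(r>2.5*g)&(r>2.5*b)&(b*3>g*2)&(r>130))):
        m=m.copy()
        k=np.zeros_like(m);k[150:260,170:330]=1
        c,a=mask_c(m&k);print(n,nm,c.round(1),a,ray(n,c,21).round(1))
    x0,y0,x1,y1=roi; G=cv2.cvtColor(im,cv2.COLOR_BGR2GRAY)
    bh=cv2.morphologyEx(G,cv2.MORPH_BLACKHAT,cv2.getStructuringElement(cv2.MORPH_ELLIPSE,(7,7))).astype(float)
    N,l,s,c=cv2.connectedComponentsWithStats((bh>50).astype(np.uint8))
    for i in range(1,N):
        u,v=c[i]
        if x0<u<x1 and y0<v<y1 and s[i,4]<30:
            ys,xs=np.mgrid[int(v)-3:int(v)+5,int(u)-3:int(u)+5]; w=bh[ys,xs]*(bh[ys,xs]>20)
            p=((xs*w).sum()/w.sum(),(ys*w).sum()/w.sum()); print(n,np.round(p,1),s[i,4],ray(n,p,36).round(1))
E
```

```text
top green [191.8 202.4] 186 [535.6 190.6  21. ]
top red [291.  231.1] 182 [474.  -41.2  21. ]
top [177.7 176.2] 2 [593.8 223.5  36. ]
top [181.6 178.5] 16 [588.6 214.3  36. ]
top [175.9 179.2] 3 [586.5 227.3  36. ]
top [206.5 178. ] 3 [591.3 157.3  36. ]
top [196.6 183. ] 13 [578.9 179.5  36. ]
top [213.3 187.7] 14 [568.8 140.7  36. ]
top [230.  192.6] 16 [558.4 102.   36. ]
top [246.6 197.3] 13 [548.4  63.4  36. ]
top [263.4 202.1] 14 [538.2  24.5  36. ]
top [291.2 202.3] 1 [539.3 -39.5  36. ]
top [280.1 206.9] 14 [528.1 -14.   36. ]
top [297.  211.6] 16 [518.1 -53.1  36. ]
top [312.3 216.5] 15 [507.5 -88.3  36. ]
top [287.  216.8] 2 [505.5 -30.   36. ]
top [318.1 217.5] 5 [ 505.6 -101.8   36. ]
side green [241.5 243.5] 122 [536.  194.1  21. ]
side red [295.8 188.6] 23 [473.3 -40.7  21. ]
side [282.3 178.2] 5 [518.3 -50.8  36. ]
side [274.2 186.6] 6 [527.4 -11.2  36. ]
side [265.4 194.6] 6 [538.6  26.7  36. ]
side [256.4 203.4] 6 [548.7  65.7  36. ]
side [247.2 212.2] 7 [559.  104.1  36. ]
side [237.5 221.4] 7 [569.8 142.8  36. ]
side [227.6 230.8] 9 [580.3 181.1  36. ]
side [288.8 234.3] 1 [431.8 131.4  36. ]
side [287.  236.2] 2 [433.8 138.9  36. ]
side [273.6 241.5] 1 [459.2 167.8  36. ]
side [218.3 242.6] 1 [585.9 224.1  36. ]
side [269.6 245.6] 11 [463.5 183.4  36. ]
side [276.3 247.4] 2 [446.2 182.2  36. ]
```

Request:
{"fn": "send_rows", "kwargs": {
  "series": [
    [[0, 0, 0], [0, 0, 0.138], 0],
    [[0, 0, 0], [0, 0, 0.138], 0],
    [[0, 0, 0], [0, 0, 0.138], 0],
    [[0, 0, 0], [0, 0, 0.138], 0],
    [[0, 0, 0], [0, 0, 0.138], 0],
    [[0, 0, 0], [0, 0, 0], 0],
    [[0, 0, 0], [0, 0, 0], 0]
  ]
}}

```text
clock: 0.8
position: [262.1, -567.2, 249.6]
ee_rot: [0.127, 0.992, 0.0, -0.0]
contact_force: [-0.2, 1.1, -0.1]
gripper_width: 0.0
grasp_force: 0.0
```

```bash
python3 - <<'E'
from h import *
from bench import monitor
from scipy.spatial.transform import Rotation as R
s=monitor.read_state();print(R.from_quat(s["ee_rot"]).as_matrix().round(4),s["position"],s["gripper_width"],s["contact_force"])
d=np.array([579.5,180.3,250])-s["position"];print(R.from_quat(s["ee_rot"]).inv().apply(d).round(1))
print(ray("top",(116,158),0),ray("side",(165,296),0),ray("top",(376,227),0),ray("top",(217,151),75))
E
```

```text
[[-9.678e-01  2.517e-01 -4.000e-04]
 [ 2.517e-01  9.678e-01  8.000e-04]
 [ 6.000e-04  6.000e-04 -1.000e+00]] [ 262.06171027 -567.17118231  249.5854925 ] 0.045347647362665944 [-0.17932546  1.1331577  -0.09877206]
[-119.1  803.3    0. ]
[641.51152853 380.60688828   0.        ] [647.42176001 391.54996885   0.        ] [ 489.28900483 -247.53676213    0.        ] [645.74443205 131.8899373   75.        ]
```

Request:
{"fn": "send_rows", "kwargs": {
  "series": [
    [[-3, 20, 0], [0, 0, 0], 0],
    [[-7, 45, 0], [0, 0, 0], 0],
    [[-7, 45, 0], [0, 0, 0], 0],
    [[-7, 45, 0], [0, 0, 0], 0],
    [[-7, 45, 0], [0, 0, 0], 0],
    [[-7, 45, 0], [0, 0, 0], 0],
    [[-7, 45, 0], [0, 0, 0], 0],
    [[-7, 45, 0], [0, 0, 0], 0]
  ]
}}

```text
clock: 1.6
position: [398.0, -254.9, 250.2]
ee_rot: [0.127, 0.992, -0.0, 0.0]
contact_force: [1.5, -0.4, 1.1]
gripper_width: 0.3
grasp_force: 0.0
```

Request:
{"fn": "send_rows", "kwargs": {
  "series": [
    [[-7, 45, 0], [0, 0, 0], 0],
    [[-7, 45, 0], [0, 0, 0], 0],
    [[-7, 45, 0], [0, 0, 0], 0],
    [[-7, 45, 0], [0, 0, 0], 0],
    [[-7, 45, 0], [0, 0, 0], 0],
    [[-7, 45, 0], [0, 0, 0], 0],
    [[-7, 45, 0], [0, 0, 0], 0],
    [[-7, 45, 0], [0, 0, 0], 0]
  ]
}}

```text
clock: 2.4
position: [543.7, 79.2, 250.2]
ee_rot: [0.127, 0.992, 0.0, 0.0]
contact_force: [1.3, -0.1, 0.4]
gripper_width: 0.4
grasp_force: 0.0
```

Request:
{"fn": "send_rows", "kwargs": {
  "series": [
    [[-7, 45, 0], [0, 0, 0], 0],
    [[-4, 40, 0], [0, 0, 0], 0],
    [[0, 20, 20], [0, 0, 0], 0],
    [[0, 3, 40], [0, 0, 0], 0],
    [[0, 0, 40], [0, 0, 0], 0],
    [[0, 0, 30], [0, 0, 0], 0],
    [[0, 0, 10], [0, 0, 0], 0],
    [[0, 0, 0], [0, 0, 0], 0]
  ]
}}

```text
clock: 3.2
position: [581.0, 178.6, 108.7]
ee_rot: [0.128, 0.992, -0.001, -0.001]
contact_force: [-0.0, 0.0, -0.2]
gripper_width: 0.1
grasp_force: 0.0
```

```bash
python3 - <<'E'
from h import *
from bench import monitor
from scipy.spatial.transform import Rotation as R
s=monitor.read_state();print(s["position"],s["contact_force"],s["ee_rot"])
for t in((579.5,180.3,55),(518.2,-52,55)): print(R.from_quat(s["ee_rot"]).inv().apply(np.array(t)-s["position"]).round(1))
E
```

```text
[580.98854282 178.58284555 108.70030939] [-0.02144377  0.03061217 -0.20615229] [ 0.12761329  0.99182269 -0.00108134 -0.00119942]
[ 1.8  1.4 53.7]
[   2.3 -238.8   54.3]
```

Request:
{"fn": "send_rows", "kwargs": {
  "series": [
    [[1, 1, 15], [0, 0, 0], 0],
    [[1, 1, 15], [0, 0, 0], 0],
    [[0, 0, 12], [0, 0, 0], 0],
    [[0, 0, 5], [0, 0, 0], 0],
    [[0, 0, 0], [0, 0, 0], 0],
    [[0, 0, 0], [0, 0, 0], 0]
  ]
}}

```text
clock: 3.8
position: [580.7, 181.6, 63.9]
ee_rot: [0.128, 0.992, 0.0, 0.001]
contact_force: [-0.5, 0.6, -0.2]
gripper_width: 0.2
grasp_force: 0.0
```

```bash
python3 - <<'E'
from h import *
from bench import monitor,get_image
s=monitor.read_state();print(s["position"],s["contact_force"])
a=get_image("side")[130:280,160:360,::-1];b=get_image("top")[130:280,130:330,::-1]
cv2.imwrite("pics/c1.png",cv2.resize(np.hstack([a,b]),(800,300),interpolation=cv2.INTER_CUBIC))
E
```

```text
[580.74677935 181.63246089  63.94296503] [-0.52217164  0.56998052 -0.22064671]
```

View pics/c1.png

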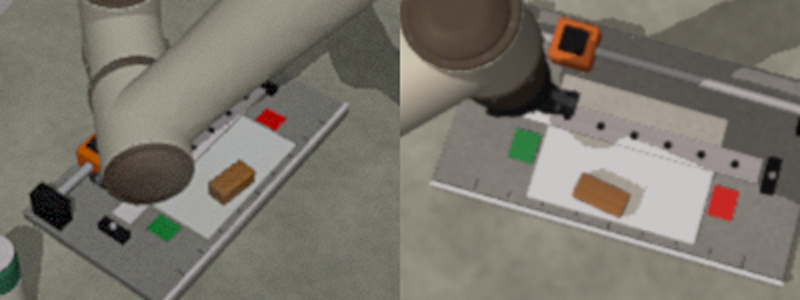

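The left half shows the fingers hidden by the arm. The right half shows the gripper over the green-end dot at about (565,105), with the cutter, block and tabs undisturbed. I'll descend gently.

Request:
{"fn": "send_rows", "kwargs": {
  "series": [
    [[0.5, -0.8, 3], [0, 0, 0], 0],
    [[0, 0, 2], [0, 0, 0], 0],
    [[0, 0, 2], [0, 0, 0], 0],
    [[0, 0, 1], [0, 0, 0], 0],
    [[0, 0, 0], [0, 0, 0], 0],
    [[0, 0, 0], [0, 0, 0], 0]
  ]
}}

```text
clock: 4.5
position: [579.4, 180.8, 55.0]
ee_rot: [0.128, 0.992, 0.0, 0.0]
contact_force: [-0.2, 0.2, -0.1]
gripper_width: -0.5
grasp_force: 0.0
```

Request:
{"fn": "send_rows", "kwargs": {
  "series": [
    [[0, 0, 1], [0, 0, 0], 0],
    [[0, 0, 1], [0, 0, 0], 0],
    [[0, 0, 0], [0, 0, 0], 0],
    [[0, 0, 0], [0, 0, 0], 0]
  ]
}}

```text
clock: 4.9
position: [579.5, 180.8, 53.3]
ee_rot: [0.128, 0.992, 0.0, 0.0]
contact_force: [0.5, 0.7, 2.4]
gripper_width: -0.0
grasp_force: 1.2
```

Contact is about where expected. I'll sink to roughly 3.5–4 mm.

Request:
{"fn": "send_rows", "kwargs": {
  "series": [
    [[0, 0, 1], [0, 0, 0], 0],
    [[0, 0, 1], [0, 0, 0], 0],
    [[0, 0, 0], [0, 0, 0], 0],
    [[0, 0, 0], [0, 0, 0], 0]
  ]
}}

```text
clock: 5.3
position: [579.5, 180.8, 51.2]
ee_rot: [0.128, 0.992, 0.0, 0.0]
contact_force: [-1.7, 0.1, 3.5]
gripper_width: 0.3
grasp_force: 2.0
```

Request:
{"fn": "send_rows", "kwargs": {
  "series": [
    [[0, -3, 0], [0, 0, 0], 0],
    [[0, -5, 0], [0, 0, 0], 0],
    [[0, -6, 0], [0, 0, 0], 0],
    [[0, -6, 0], [0, 0, 0], 0],
    [[0, -6, 0], [0, 0, 0], 0],
    [[0, -6, 0], [0, 0, 0], 0],
    [[0, -6, 0], [0, 0, 0], 0],
    [[0, -6, 0], [0, 0, 0], 0]
  ]
}}

```text
clock: 6.1
position: [568.2, 137.7, 51.1]
ee_rot: [0.128, 0.992, 0.0, 0.0]
contact_force: [0.7, 3.2, 3.9]
gripper_width: 0.2
grasp_force: 2.1
```

Request:
{"fn": "send_rows", "kwargs": {
  "series": [
    [[0, -6, 0], [0, 0, 0], 0],
    [[0, -6, 0], [0, 0, 0], 0],
    [[0, -6, 0], [0, 0, 0], 0],
    [[0, -6, 0], [0, 0, 0], 0],
    [[0, -6, 0], [0, 0, 0], 0],
    [[0, -6, 0], [0, 0, 0], 0],
    [[0, -6, 0], [0, 0, 0], 0],
    [[0, -6, 0], [0, 0, 0], 0]
  ]
}}

```text
clock: 6.9
position: [555.8, 91.3, 51.0]
ee_rot: [0.128, 0.992, -0.0, -0.0]
contact_force: [1.0, 3.4, 3.2]
gripper_width: -0.2
grasp_force: 2.1
```

Request:
{"fn": "send_rows", "kwargs": {
  "series": [
    [[0, -6, 0], [0, 0, 0], 0],
    [[0, -6, 0], [0, 0, 0], 0],
    [[0, -6, 0], [0, 0, 0], 0],
    [[0, -6, 0], [0, 0, 0], 0],
    [[0, -6, 0], [0, 0, 0], 0],
    [[0, -6, 0], [0, 0, 0], 0],
    [[0, -6, 0], [0, 0, 0], 0],
    [[0, -6, 0], [0, 0, 0], 0]
  ]
}}

```text
clock: 7.7
position: [543.6, 44.9, 51.0]
ee_rot: [0.128, 0.992, -0.0, -0.0]
contact_force: [0.6, 3.5, 4.5]
gripper_width: 0.2
grasp_force: 2.1
```

Request:
{"fn": "send_rows", "kwargs": {
  "series": [
    [[0, -6, 0], [0, 0, 0], 0],
    [[0, -6, 0], [0, 0, 0], 0],
    [[0, -6, 0], [0, 0, 0], 0],
    [[0, -6, 0], [0, 0, 0], 0],
    [[0, -6, 0], [0, 0, 0], 0],
    [[0, -6, 0], [0, 0, 0], 0],
    [[0, -6, 0], [0, 0, 0], 0],
    [[0, -6, 0], [0, 0, 0], 0]
  ]
}}

```text
clock: 8.5
position: [531.4, -1.5, 51.0]
ee_rot: [0.128, 0.992, -0.0, -0.0]
contact_force: [1.0, 2.2, 4.3]
gripper_width: 0.1
grasp_force: 2.1
```

Request:
{"fn": "send_rows", "kwargs": {
  "series": [
    [[0, -7, 0], [0, 0, 0], 0],
    [[0, -7, 0], [0, 0, 0], 0],
    [[0, -7, 0], [0, 0, 0], 0],
    [[0, -7, 0], [0, 0, 0], 0],
    [[0, -7, 0], [0, 0, 0], 0],
    [[0, -7, 0], [0, 0, 0], 0],
    [[0, -6, 0], [0, 0, 0], 0],
    [[0, -5, 0], [0, 0, 0], 0]
  ]
}}

```text
clock: 9.3
position: [517.8, -52.9, 51.0]
ee_rot: [0.128, 0.992, -0.0, -0.0]
contact_force: [0.4, 3.0, 4.4]
gripper_width: 0.1
grasp_force: 2.1
```

Request:
{"fn": "send_rows", "kwargs": {
  "series": [
    [[0, 0, 0], [0, 0, 0], 0],
    [[0, 0, 0], [0, 0, 0], 0],
    [[0, 0, 0], [0, 0, 0], 0]
  ]
}}

```text
clock: 9.6
position: [517.6, -52.9, 50.9]
ee_rot: [0.128, 0.992, -0.001, -0.001]
contact_force: [0.5, -2.4, 5.2]
gripper_width: 0.0
grasp_force: 2.2
```

```bash
python3 - <<'E'
from h import *
from bench import monitor,get_image
a=get_image("side")[130:280,160:360,::-1];b=get_image("top")[130:280,130:330,::-1]
cv2.imwrite("pics/c2.png",cv2.resize(np.hstack([a,b]),(800,300),interpolation=cv2.INTER_CUBIC))
s=monitor.read_state();print(s["position"],s["contact_force"])
E
```

```text
[517.56656618 -52.68718665  50.8605427 ] [ 0.45571471 -2.46777691  4.11147818]
```

View pics/c2.png

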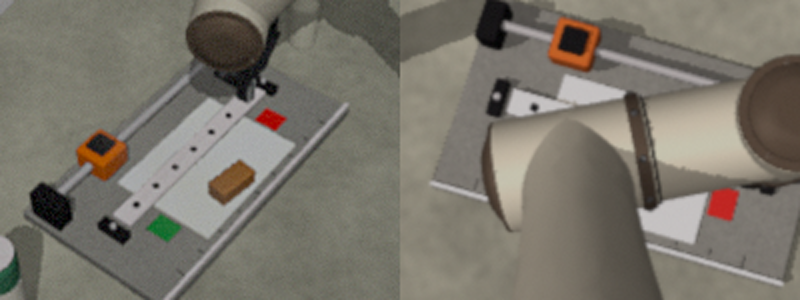

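The left half shows the fingertips on the red-end dot, at about (247,93) beside the red tab. The cutter (102,153), the block (232,180) and the can have not moved. The bar is held about 4 mm down at roughly 4 N, so I'm handing in.

```bash
python3 -c "from bench import job_done; print(job_done())"
```

```text
the job is handed in; nothing more can be done
None
```

I pressed the bar about 4 mm down at the green dot, stroked it unbroken to the red dot at about 3–5 N, and handed the job in at about 10 s with the fingertips still pressing there; the last picture shows the cutter, block and can unmoved, while the glue bottle was out of frame, well clear of the path.

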